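Push the stuck battery out of the torch barrel

TASK

A swollen battery is stuck in the blue torch barrel that is clamped upright in the stand. Take the push rod out of its holder and push it down through the barrel until the battery has dropped out of the lower end into the basket and the rod's collar sits firmly on the barrel's mouth for a moment, but gently, as the barrel is thin and must not be rammed or pressed hard. Then draw the rod out and put it back in its holder, down on its collar as it was, leaving everything else where it is.

Things in the scene. Friction and masses are not known exactly. Their poses are not given: they have to be found in the camera images.
- rod_grip (a point): centre of the push rod's orange square grip: 24 x 24 mm (sides along this point's x and y), 44 mm high, a 3 mm black button on top. The rod stands upright, z up along it. The upper face of the black collar is 22 mm under this point, the tip of the shaft 110 mm. Mass about 0.12 kg
- rod_collar (a point): centre of the flat underside of the rod's round black collar (42 mm diameter, 6 mm thick), 28 mm under the grip's centre. From here down runs the round aluminium shaft, 14 mm diameter and 82 mm long
- push_rod: the push rod; this point is the lower end of its shaft (small chamfer), on its axis, 110 mm under the grip's centre
- holder_mouth (a point): centre of the upper rim of the rod holder, a fixed grey upright tube 90 mm high on a round foot 68 mm wide, open at the top. Rim 37 mm outer diameter; the bore is 29 mm wide at the rim and narrows like a funnel over 10 mm to 20 mm. The rod stands in it, its collar resting on the rim
- stand: the fixed clamp stand with barrel and basket; this point is on the worktop on the barrel's upright axis. Steel foot 174 x 200 mm; from a rubber-lined clamp collar round the barrel (42 mm diameter, 99 to 121 mm above the worktop) an arm goes along this body's +x to a round post 88 mm away, 133 mm high
- clamp_axis (a point): a fixed point on the barrel's upright axis, 160 mm above the worktop. The height at which the barrel was clamped is not measured: the rim of its mouth lies anywhere from 0 to 16 mm above this point; it gives about 1 mm per 8 N pressed. Barrel: 26 mm outside, 85 mm long, open at both ends, bore 19 mm; the mouth on top is a funnel, 28 mm wide inside (35 outside) at the rim, narrowing over 10 mm to the bore
- battery_center (a point): centre of the green and yellow battery, a cylinder about 16 mm thick and 50 mm long (axis = this point's y, upright at the start), stuck in the barrel by leaf springs in the lower bore that drag with 3 to 12 N. Its top is 14 to 34 mm below the rim. It is let go when the rod's collar is some 2 to 6 mm from the rim; with the collar resting on the rim it is surely out
- basket_floor (a point): centre of the floor of the magenta basket on the stand's foot, right under the barrel, 8 mm above the worktop; inside 94 mm along this point's x and 166 mm along y, rim 65 mm above the worktop; fixed
- tub: bystander: round white tub with lid, 74 mm diameter, 70 mm high, origin under its centre
- torch_head: bystander: blue torch head standing on its lens, 44 mm diameter, 48 mm high, origin under its centre
- red_stapler: bystander: small red stapler, 28 x 111 x 36 mm, origin under its centre
- pink_notes: bystander: block of pink sticky notes, 50 x 50 x 16 mm, origin under its centre
- rubber_eraser: bystander: blue and white eraser, 21 x 45 x 13 mm, origin under its centre

How it is judged:
By the outcome, as a careful person would: the job done as asked, in the order asked, and still so for the second after the job is handed in, with the robot touching nothing.
It also fails if it takes over 69 s, if anything falls off the work surface, if the arm or the gripper's body presses on something with over 40 N, if the wrist force passes 120 N, or if a joint passes its speed limit or range.

ROBOT

A 7-joint arm with a two-finger parallel gripper is mounted at the origin on a cart in front of the work surface, level with it; the furniture and walls round the work are solid. World frame = base frame: x ahead of the robot, y to its left, z up, the work surface at z = 0. Lengths are in m, angles in rad, forces in N, time in s.
With the tool pointing down it reaches from about 0.4 to 0.85 m from the base axis. Payload 4.5 kg.
Tool frame: the origin (TCP) lies between the finger pads; the fingertips stand 14 mm ahead of it and the grasp point (between the pads) lies 5 mm behind it (ctrl.nose_length is the distance from the TCP to the fingertips, in m); z points along the fingers, y is the line along which they close (so a half turn about z gives the same grasp; the last joint's range is limited). The gripper opens to 88 mm and grips with 3 to 60 N. Pads are 18 mm wide; open, the fingers measure 123 mm over their backs; the gripper's body (75 mm by 187 mm) begins 45 mm behind the grasp point.
Start: joints at [1.198, 0.689, -0.195, 1.565, 0.157, 0.902, -0.215], TCP at [0.247, -0.574, 0.253] pointing down, gripper open.
Joint ranges: [-3.01, 3.01], [-0.46, 2.08], [-1.47, 1.51], [0.13, 2.56], [-1, 4.14], [0.04, 2.09], [-2.66, 2.66]. Speed limits (rad/s): [2.57, 2.57, 3.14, 3.14, 3.14, 3.14, 3.14].

INTERFACE

Orientations are given as a rotation vector (axis times angle).
In Python, from workcell import ctrl gives the robot as it stands.
- The arm moves only by the tool carry_out, never from a script. Its argument "moves" is a list of rows, each a list of 7 numbers: the shift along the world's x, y, z in m, then the turn, a rotation vector about the world's x, y, z in degrees, then the finger opening in m, from 0 to 0.0881. In form: [[dx, dy, dz, rx, ry, rz, claw], ...]. A call has 1 to 10 rows; each row shifts and turns the commanded pose from where the row before left it; what a row does not reach is not made up. A row lasts 1/10 s, in which the tool goes at most 50 mm and 8.59 degrees, less where a joint would pass 70% of its speed; a pose out of reach is approached as far as the arm can. A call is refused whole if a number of a shift passes 0.05 or a number of a turn 8.59, either way. A call with a gripper value outside its range is refused whole. The fingers move at their own pace and stop on an object; "grip_force" is the grip in N (left out, the last holds). Time passes only in rows, so rows that do not move let the fingers close. It gives the time, the measured TCP pose, the force, the opening and the grip force at its end, in the units of the state.
- ctrl.sense(): the state, without advancing time (a new reading comes with each control period).
- ctrl.grab_frame(name): name is "scene" or "top"; returns the picture (400x640x3 uint8, red, green, blue); there is no depth.
- ctrl.get_calibration(name): a dict with "fx", "fy", "cx", "cy" (pixels), "eye" and "attitude" of the camera in the world. Camera axes: x right, y down, z forward; pixel columns grow to the right and rows downward; lengths in m; the calibration is good to about 2 mm. A picture is of the moment at which its call begins. get_calibration takes no time and is no camera call.
- ctrl.job_done(): hands the job in; it is judged then, once.
The state is a dict: "time_s": time; "q": joint angles; "joint_vel": joint speeds; "effort": joint torques, N m; "tool_pos": TCP position; "eef_rot": TCP orientation; "ft_force": force on the tool from outside, world axes, zero at the start; "wrist_torque": the same for the moment, N m; "grip_width": finger opening in m; "gripper_force": force on a finger pad.
Only numpy, scipy, OpenCV 4.12 (cv2) and the standard library are available. Lean on these libraries where they do the work, as an engineer would, in place of code of your own. Each camera call takes 0.05 s, during which the arm holds its last target. There are 200 camera calls.

## Working session

There is one attempt and no reset: what is moved stays moved. The work goes in short steps, Python scripts to look and compute and a tool call to move; the robot and the scene stay as the last step left them, time stands still between calls to the robot, and variables do not carry over. Pictures are saved under pics/ and viewed, at most 10 in all, crops included, and the job is handed in when it is done.

Besides the shell and the picture viewer there is one more tool, called after ">>>" as a command line: name --pt "numbers of a row" for each row, then --argument value for the rest. carry_out: Moves the arm, as the interface text tells. Its arguments: {"type":"object","properties":{"moves":{"type":"array","items":{"type":"array","items":{"type":"number"}}},"grip_force":{"type":"number"}},"required":["moves"]}

```bash
mkdir -p pics; python3 - <<'E'
from workcell import ctrl
import cv2
for n in ("scene","top"):
    cv2.imwrite(f"pics/{n}0.png",ctrl.grab_frame(n)[:,:,::-1]); print(ctrl.get_calibration(n))
s=ctrl.sense();print(s)
E
```

```text
{'fx': 398.8726735723618, 'fy': 398.8726735723618, 'cx': 319.1927606503753, 'cy': 197.27458305965635, 'eye': array([0.25198327, 0.62726744, 1.00282871]), 'attitude': array([-0.60602562,  2.78005389, -0.92914375])}
{'fx': 441.33698509644523, 'fy': 441.33698509644523, 'cx': 321.47179529261206, 'cy': 197.602134460346, 'eye': array([0.294043  , 0.02334718, 1.48491546]), 'attitude': array([-2.11487218,  2.15351764, -0.19291449])}
{'time_s': 0.1, 'q': array([ 1.19776687,  0.68988205, -0.19452745,  1.56619252,  0.15731042,
        0.9024935 , -0.21510879]), 'joint_vel': array([-1.02491827e-03, -8.95756509e-04,  8.18769025e-05, -2.66735644e-03,
        1.92822235e-03, -1.36518736e-04, -8.42549831e-04]), 'effort': array([-4.31673863e-03, -5.28500462e+01, -1.27192866e+00, -1.53836131e+01,
       -5.25939174e-02,  1.94019995e-03,  4.48679498e-05]), 'tool_pos': array([ 0.24707159, -0.57352753,  0.25201433]), 'eef_rot': array([-3.07530598e+00, -6.34454191e-01,  6.82536344e-04]), 'ft_force': array([ 0.17680013,  0.66344819, -0.13640854]), 'wrist_torque': array([-0.0116934 , -0.03507475, -0.04983441]), 'gripper_force': 0.0, 'grip_width': 0.08816532309442543}
```

View pics/scene0.png

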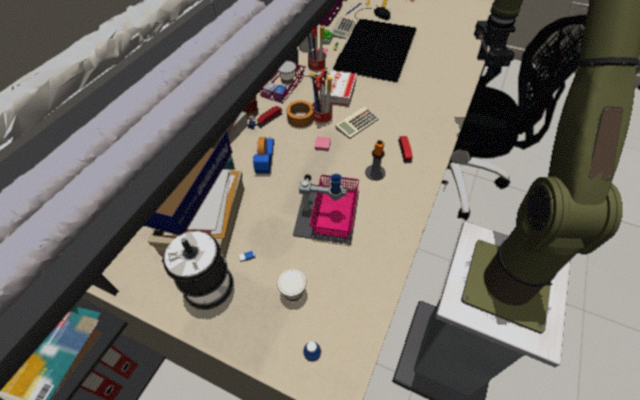

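View pics/top0.png

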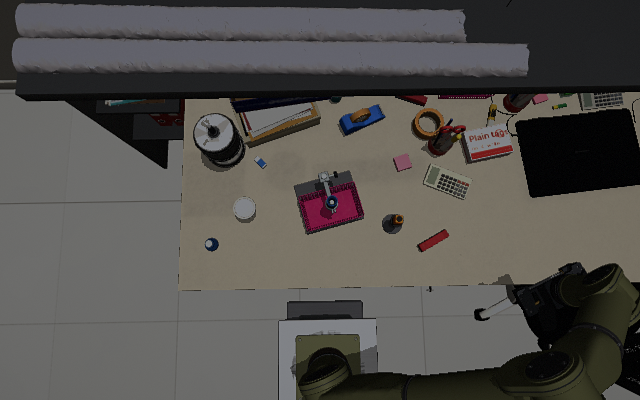

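The scene view shows the rod with its orange grip at about (378,147) and the barrel at (337,185). In the top view the rod is at about (398,219), the barrel mouth at (332,203) and the basket in magenta around them. Next I'll enlarge crops of both and measure.

```bash
cat > h.py <<'E'
import numpy as np, cv2
from scipy.spatial.transform import Rotation as R
from workcell import ctrl
def ray(n,u,v):
    c=ctrl.get_calibration(n); d=R.from_rotvec(c['attitude']).apply([(u-c['cx'])/c['fx'],(v-c['cy'])/c['fy'],1]); return np.array(c['eye']),d
def onz(n,u,v,z):
    e,d=ray(n,u,v); return e+d*(z-e[2])/d[2]
def proj(n,p):
    c=ctrl.get_calibration(n); q=R.from_rotvec(c['attitude']).inv().apply(np.array(p)-c['eye']); return q[0]/q[2]*c['fx']+c['cx'],q[1]/q[2]*c['fy']+c['cy']
def tri(a,b):
    (e1,d1),(e2,d2)=ray('scene',*a),ray('top',*b)
    t=np.linalg.lstsq(np.c_[d1,-d2],e2-e1,rcond=None)[0]
    p,q=e1+d1*t[0],e2+d2*t[1]; return (p+q)/2,np.linalg.norm(p-q)
def crop(n,img,x,y,w,h,k): return cv2.resize(img[y:y+h,x:x+w],None,fx=k,fy=k,interpolation=cv2.INTER_CUBIC)
E
python3 - <<'E'
from h import *
s=cv2.imread('pics/scene0.png');t=cv2.imread('pics/top0.png')
a=crop('s',s,290,130,100,75,8);b=crop('t',t,290,160,133,75,6)
cv2.imwrite('pics/cs.png',a[:600,:800]);cv2.imwrite('pics/ct.png',b)
for n,im,roi in(('scene',s,(290,130,110,115)),('top',t,(290,165,130,75))):
    x,y,w,h=roi;hs=cv2.cvtColor(im[y:y+h,x:x+w],cv2.COLOR_BGR2HSV)
    for nm,lo,hi in(('orange',(5,150,70),(18,255,255)),('blue',(100,90,40),(125,255,255)),('mag',(160,150,60),(175,255,255))):
        m=cv2.inRange(hs,lo,hi);k,l,st,c=cv2.connectedComponentsWithStats(m)
        for i in range(1,k):
            if st[i,4]>8: print(n,nm,st[i]+np.array([x,y,0,0,0]),c[i]+[x,y])
E
```

```text
scene orange [374 142  10  14  91] [378.47252747 148.46153846]
scene blue [330 174  12  19 142] [335.42253521 182.09859155]
scene mag [319 182   4   4   9] [320.66666667 183.77777778]
scene mag [ 310  188   47   50 1707] [333.47627417 214.33801992]
top orange [395 215   8   8  26] [398.69230769 218.61538462]
top blue [326 195  12  11  55] [331.58181818 200.2       ]
top mag [ 298  184   63   47 1445] [328.62214533 209.34186851]
top mag [316 190   6   3   9] [319.         190.88888889]
```

View pics/cs.png

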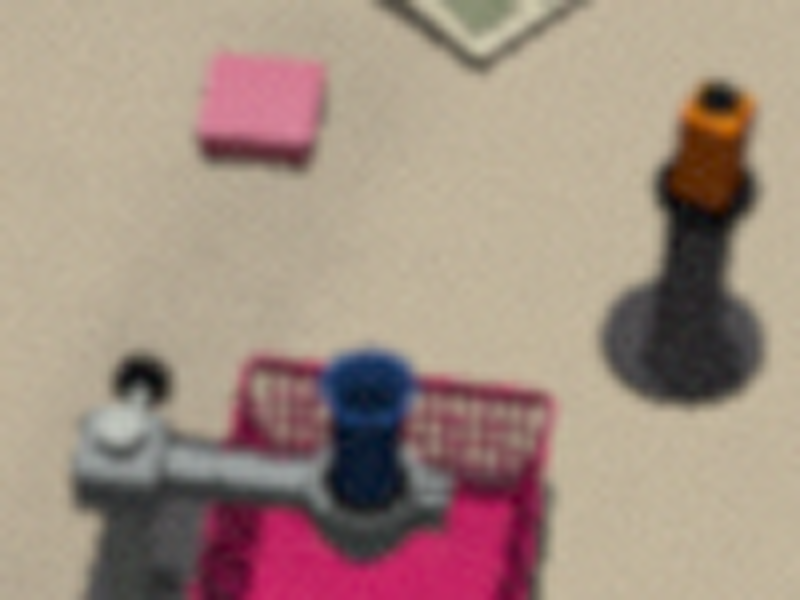

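View pics/ct.png

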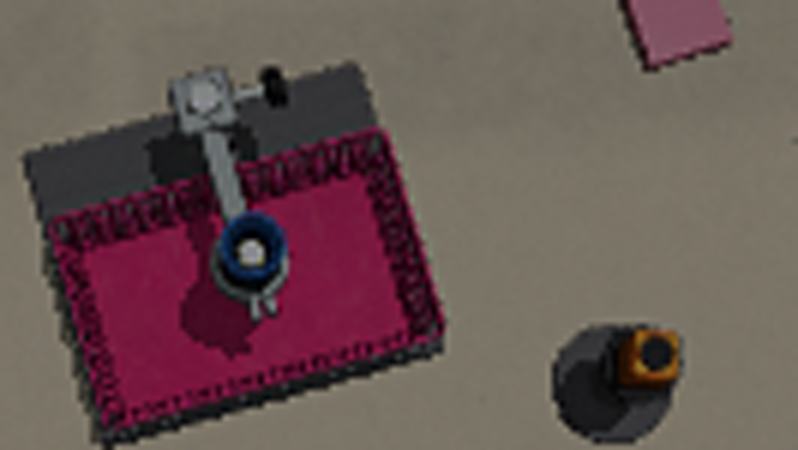

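The scene crop puts the black button at about (379.3,141.6) and the mouth ellipse's centre at about (335.6,176.8). In the top crop the button is at (399.2,218.4), the mouth at (331.8,200.6) and the post top at (323.8,175.6). The white battery top shows inside the mouth.

```bash
python3 - <<'E'
from h import *
np.set_printoptions(precision=4,suppress=True)
print('button',tri((379.3,141.6),(399.2,218.4)),onz('scene',379.3,141.6,.143),onz('top',399.2,218.4,.143))
print('mouth',tri((335.6,176.8),(331.8,200.6)),onz('scene',335.6,176.8,.168),onz('top',331.8,200.6,.168))
print('foot',onz('top',392.4,223.4,.005),onz('scene',375,172,.005))
print('post',onz('top',323.8,175.6,.133),onz('scene',304.6,182.7,.133))
s=cv2.imread('pics/scene0.png');t=cv2.imread('pics/top0.png')
def big(im,x,y,w,h,k): return cv2.convertScaleAbs(cv2.resize(im[y:y+h,x:x+w],None,fx=k,fy=k,interpolation=cv2.INTER_CUBIC),alpha=1.6)
A=np.vstack([np.hstack([big(s,366,136,26,20,15),big(t,386,208,26,20,15)]),np.hstack([big(s,322,168,26,20,15),big(t,319,190,26,20,15)])])
cv2.imwrite('pics/z.png',A);print(A.shape)
E
```

```text
button (array([ 0.4591, -0.226 ,  0.1414]), np.float64(0.0013215869240271563)) [ 0.4581 -0.2245  0.143 ] [ 0.4596 -0.2256  0.143 ]
mouth (array([ 0.5134, -0.0193,  0.1738]), np.float64(4.611052515390743e-05)) [ 0.5152 -0.0238  0.168 ] [ 0.5143 -0.0195  0.168 ]
foot [ 0.4601 -0.2275  0.005 ] [ 0.4568 -0.223   0.005 ]
post [0.6002 0.0026 0.133 ] [0.5972 0.0046 0.133 ]
(600, 780, 3)
```

View pics/z.png

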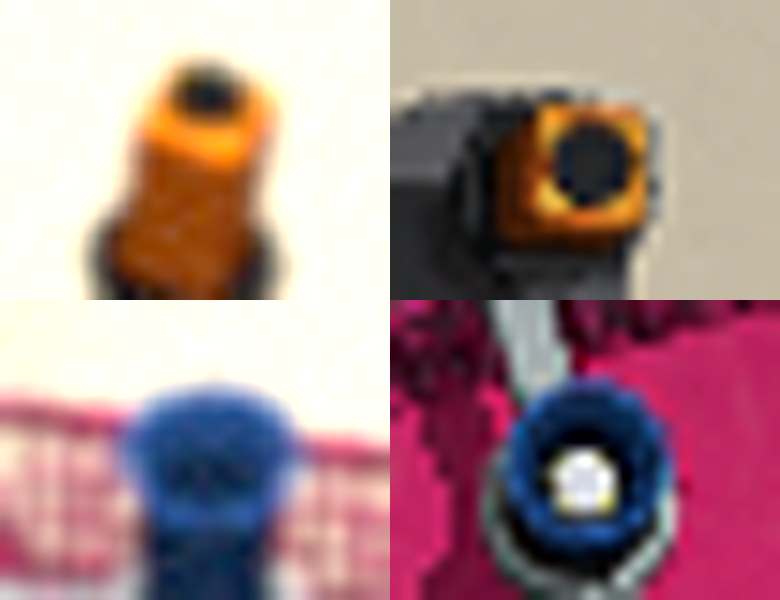

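The zoom gives a grip top-face centre of about (399.1,218.2) in the top view. The mouth centre is about (331.7,200.3) in top and about (335.7,177.6) in scene. The grip's square looks nearly aligned with the top image's axes.

```bash
python3 - <<'E'
from h import *
np.set_printoptions(precision=4,suppress=True)
print('mouth',tri((335.67,177.6),(331.73,200.33)))
for z in(.16,.168,.176): print(z,onz('scene',335.67,177.6,z),onz('top',331.73,200.33,z))
print('grip',onz('top',399.13,218.2,.14))
T=lambda x,y:onz('top',(x-390+.5)/15-.5+386,(y+.5)/15-.5+208,.14)
S=lambda x,y:onz('scene',(x+.5)/15-.5+366,(y+.5)/15-.5+136,.14)
for a,b in((T(540,104),T(648,104)),(T(540,104),T(540,212)),(S(140,135),S(252,165)),(S(252,165),S(278,105))):
    d=(b-a)[:2];print(d,np.hypot(*d),np.degrees(np.arctan2(d[1],d[0])))
# orange upper face (bright) min area rect
t=cv2.imread('pics/top0.png')[205:232,384:412];k=8
u=cv2.resize(t,None,fx=k,fy=k,interpolation=cv2.INTER_CUBIC);h=cv2.cvtColor(u,cv2.COLOR_BGR2HSV)
for vmin in (140,160,180):
    m=cv2.inRange(h,(8,120,vmin),(28,255,255));p=cv2.findNonZero(m);(c,sz,a)=cv2.minAreaRect(p)
    print(vmin,((np.array(c)+.5)/k-.5+[384,205]),np.array(sz)/k,a)
s=ctrl.sense();r=R.from_rotvec(s['eef_rot']).as_matrix();print(r,np.degrees(np.arctan2(r[1,1],r[0,1])))
E
```

```text
mouth (array([ 0.514 , -0.0194,  0.1704]), np.float64(0.0015709137026943163))
0.16 [ 0.5165 -0.0275  0.16  ] [ 0.5165 -0.0196  0.16  ]
0.168 [ 0.5139 -0.0213  0.168 ] [ 0.5152 -0.0193  0.168 ]
0.176 [ 0.5114 -0.0151  0.176 ] [ 0.5138 -0.0191  0.176 ]
grip [ 0.4606 -0.226   0.14  ]
[-0.0004 -0.0222] 0.02217163572600406 -91.02146243693208
[-0.0223  0.0011] 0.022281160015387973 177.27714785605923
[-0.0232 -0.0013] 0.023252482105763642 -176.8916008446351
[ 0.0008 -0.018 ] 0.018013590514637547 -87.39971316388593
140 [398.951  218.2363] [6.3186 7.2405] 2.935673236846924Traceback (most recent call last):
  File "<stdin>", line 14, in <module>
cv2.error: OpenCV(4.12.0) /io/opencv/modules/imgproc/src/convhull.cpp:143: error: (-215:Assertion failed) total >= 0 && (depth == CV_32F || depth == CV_32S) in function 'convexHull'
```

>>> carry_out --pt "0.023 0.037 0 0 0 -2.6 0.088" --pt "0.023 0.037 0 0 0 -2.6 0.088" --pt "0.023 0.037 0 0 0 -2.6 0.088" --pt "0.024 0.039 0 0 0 -2.6 0.088" --pt "0.024 0.039 0 0 0 -2.6 0.088" --pt "0.024 0.039 0 0 0 -2.6 0.088" --pt "0.024 0.04 0 0 0 -2.6 0.088" --pt "0.024 0.04 0 0 0 -2.6 0.088" --pt "0.024 0.0395 0 0 0 -2.5 0.088" --pt "0 0 0 0 0 0 0.088" --grip_force 25

```text
time_s: 1.1
tool_pos: [0.4647, -0.2185, 0.2525]
eef_rot: [-3.137, -0.02, -0.004]
ft_force: [-0.1, -0.6, 0.2]
grip_width: 0.088
gripper_force: 0.0
```

>>> carry_out --pt "0 0 0 0 0 0 0.088" --pt "0 0 0 0 0 0 0.088" --pt "0 0 0 0 0 0 0.088"

```text
time_s: 1.4
tool_pos: [0.4592, -0.2282, 0.2526]
eef_rot: [3.141, -0.005, -0.001]
ft_force: [0.2, -0.7, -0.4]
grip_width: 0.088
gripper_force: 0.0
```

```bash
python3 - <<'E'
from h import *
r=R.from_rotvec(ctrl.sense()['eef_rot']).as_matrix();print(ctrl.sense()['tool_pos'],r.round(4),ctrl.sense()['q'])
E
```

```text
[ 0.45922988 -0.22823456  0.25264015] [[ 1.0e+00 -3.1e-03 -8.0e-04]
 [-3.1e-03 -1.0e+00 -7.0e-04]
 [-8.0e-04  7.0e-04 -1.0e+00]] [ 0.3916995   0.54111175 -0.03281976  1.90514034  0.02776273  0.69625567
 -1.23159481]
```

>>> carry_out --pt "0.0005 0.001 -0.03 0 0 0 0.06" --pt "0.0005 0.001 -0.03 0 0 0 0.06" --pt "0 0 -0.03 0 0 0 0.06" --pt "0 0 -0.026 0 0 0 0.06" --pt "0 0 -0.014 0 0 0 0.06" --pt "0 0 -0.007 0 0 0 0.06" --pt "0 0 0 0 0 0 0.06" --pt "0 0 0 0 0 0 0.06"

```text
time_s: 2.2
tool_pos: [0.4615, -0.2253, 0.1163]
eef_rot: [3.141, -0.001, 0.001]
ft_force: [0.7, 0.6, 0.1]
grip_width: 0.0599
gripper_force: 0.0
```

```bash
python3 - <<'E'
from h import *
print(ctrl.sense()['tool_pos'],ctrl.sense()['ft_force'])
s=ctrl.grab_frame('scene')[:,:,::-1];t=ctrl.grab_frame('top')[:,:,::-1]
cv2.imwrite('pics/g.png',np.hstack([crop('',s,345,115,65,65,6),crop('',t,365,180,65,65,6)]))
E
```

```text
[ 0.46145586 -0.22525955  0.11633114] [0.65889538 0.56489657 0.12542535]
```

View pics/g.png

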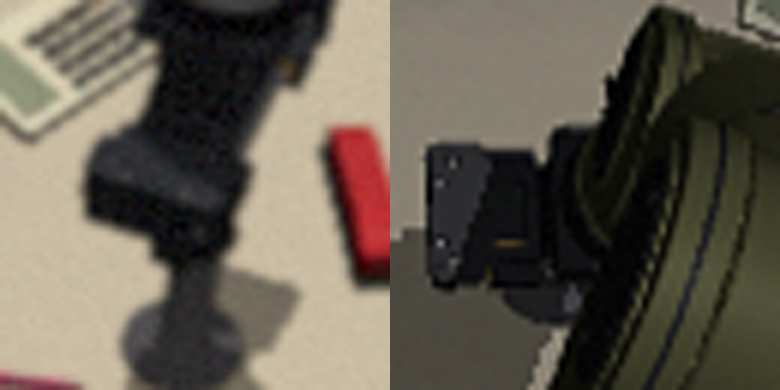

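The gripper straddles the holder top at about (374,152) in the scene view; the rod is hidden between the fingers and nothing is displaced. I'll close on it.

>>> carry_out --pt "0 0 0 0 0 0 0.04" --pt "0 0 0 0 0 0 0.03" --pt "0 0 0 0 0 0 0.02" --pt "0 0 0 0 0 0 0.015" --pt "0 0 0 0 0 0 0.015" --pt "0 0 0 0 0 0 0.015" --pt "0 0 0 0 0 0 0.015" --grip_force 30

```text
time_s: 3.0
tool_pos: [0.4614, -0.2246, 0.1158]
eef_rot: [3.141, 0.0, 0.0]
ft_force: [-0.1, -1.0, 1.2]
grip_width: 0.024
gripper_force: 29.6
```

>>> carry_out --pt "0 0 0.005 0 0 0 0.015" --pt "0 0 0.015 0 0 0 0.015" --pt "0 0 0.025 0 0 0 0.015" --pt "0 0 0.03 0 0 0 0.015" --pt "0 0 0.03 0 0 0 0.015" --pt "0 0 0.03 0 0 0 0.015" --pt "0 0 0.03 0 0 0 0.015" --pt "0 0 0.03 0 0 0 0.015" --pt "0 0 0 0 0 0 0.015" --pt "0 0 0 0 0 0 0.015" --grip_force 40

```text
time_s: 4.0
tool_pos: [0.461, -0.2243, 0.3108]
eef_rot: [3.141, 0.0, 0.0]
ft_force: [-0.7, 0.2, -2.1]
grip_width: 0.0241
gripper_force: 39.6
```

```bash
python3 - <<'E'
from h import *
p=ctrl.sense()['tool_pos'];print(p,ctrl.sense()['ft_force'])
s=ctrl.grab_frame('scene')[:,:,::-1];t=ctrl.grab_frame('top')[:,:,::-1]
print('tip expected',proj('scene',[p[0],p[1],p[2]-.108]),proj('top',[p[0],p[1],p[2]-.108]))
cv2.imwrite('pics/l.png',np.hstack([crop('',s,330,80,80,100,5),crop('',t,330,160,80,100,5)]));cv2.imwrite('pics/l_s.png',s)
E
```

```text
[ 0.4609652  -0.22434519  0.31077499] [-0.7223764   0.16371278 -2.10741531]
tip expected (np.float64(380.56721811404634), np.float64(126.59019066180383)) (np.float64(402.3882645574464), np.float64(215.37667758254412))
```

View pics/l.png

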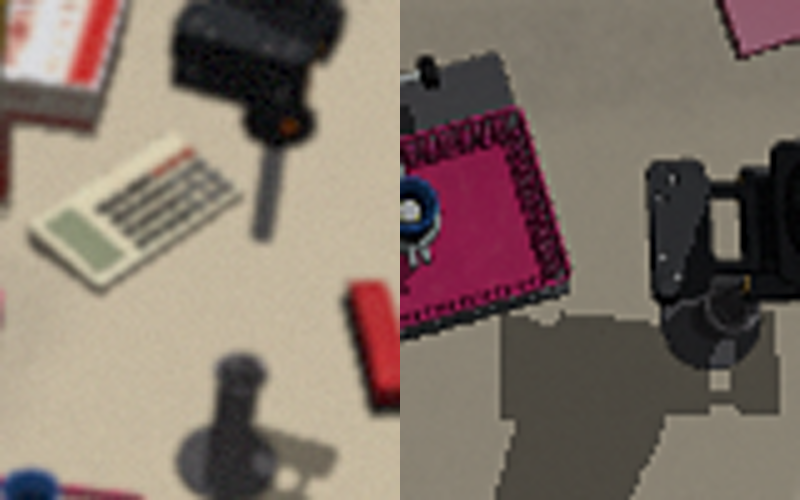

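The rod is lifted. Its tip shows at about (382.2,126) in the scene view and the empty holder's rim at about (378,155) there and (396.4,221) in the top view. I'll check the tip's offset and the rod's tilt numerically.

```bash
python3 - <<'E'
from h import *
np.set_printoptions(precision=4,suppress=True)
p=ctrl.sense()['tool_pos'];s=cv2.imread('pics/l_s.png')
P=lambda z:np.array(proj('scene',[p[0],p[1],z]))
print('shaft proj top/bot',P(p[2]-.03),P(p[2]-.108))
g=s[100:132,370:395].mean(2)
for r in (111,113,115,117,119,121,123,125,127,128):
    row=255-g[r-100]; bg=np.median(g[r-100]); w=np.clip(bg-g[r-100]-25,0,None); w[:7]=0;w[20:]=0
    x=(w*np.arange(370,395)).sum()/max(w.sum(),1)
    z=np.interp(r,[P(p[2]-.03)[1],P(p[2]-.108)[1]],[p[2]-.03,p[2]-.108]); print(r,round(x,2),P(z).round(2),int(w.sum()))
print('holder',onz('scene',378,155,.09),onz('top',396.4,220.8,.09))
E
```

```text
shaft proj top/bot [383.8601 105.9149] [380.7131 127.0635]
111 384.12 [383.07 111.22] 323
113 383.85 [382.77 113.26] 306
115 383.66 [382.47 115.29] 286
117 383.32 [382.17 117.29] 142
119 382.91 [381.87 119.27] 179
121 382.58 [381.58 121.24] 212
123 382.42 [381.29 123.18] 303
125 381.99 [381.01 125.1 ] 312
127 381.94 [380.72 127.  ] 232
128 382.09 [380.71 127.06] 60
holder [ 0.4547 -0.2201  0.09  ] [ 0.4586 -0.2262  0.09  ]
```

>>> carry_out --pt "0.004 0.015 0 0 0 0 0.015" --pt "0.007 0.026 0 0 0 0 0.015" --pt "0.008 0.03 0 0 0 0 0.015" --pt "0.008 0.03 0 0 0 0 0.015" --pt "0.008 0.03 0 0 0 0 0.015" --pt "0.008 0.03 0 0 0 0 0.015" --pt "0.007 0.026 0 0 0 0 0.015" --pt "0.005 0.019 0 0 0 0 0.015" --pt "0 0 0 0 0 0 0.015" --pt "0 0 0 0 0 0 0.015"

```text
time_s: 5.1
tool_pos: [0.5155, -0.019, 0.3095]
eef_rot: [3.141, 0.001, -0.005]
ft_force: [0.1, 0.1, -1.3]
grip_width: 0.0239
gripper_force: 39.6
```

>>> carry_out --pt "0 0 -0.01 0 0 0 0.015" --pt "0 0 -0.003 0 0 0 0.015" --pt "0 0 0 0 0 0 0.015" --pt "0 0 0 0 0 0 0.015"

```text
time_s: 5.5
tool_pos: [0.5161, -0.0191, 0.2975]
eef_rot: [3.141, -0.001, -0.001]
ft_force: [0.3, 0.2, -2.4]
grip_width: 0.024
gripper_force: 39.6
```

```bash
python3 - <<'E'
from h import *
p=ctrl.sense()['tool_pos'];print(p,ctrl.sense()['ft_force'])
s=ctrl.grab_frame('scene')[:,:,::-1];t=ctrl.grab_frame('top')[:,:,::-1]
print('tip expected',proj('scene',[p[0],p[1],p[2]-.108]),proj('top',[p[0],p[1],p[2]-.108]))
cv2.imwrite('pics/m.png',np.hstack([crop('',s,312,140,50,60,8),crop('',t,306,170,50,60,8)]));cv2.imwrite('pics/m_s.png',s)
E
```

```text
[ 0.5161328  -0.01912048  0.29752796] [ 0.30569539  0.2120298  -2.42039187]
tip expected (np.float64(334.7637303183251), np.float64(172.74830537988655)) (np.float64(331.8576505062521), np.float64(198.81577956076887))
```

View pics/m.png

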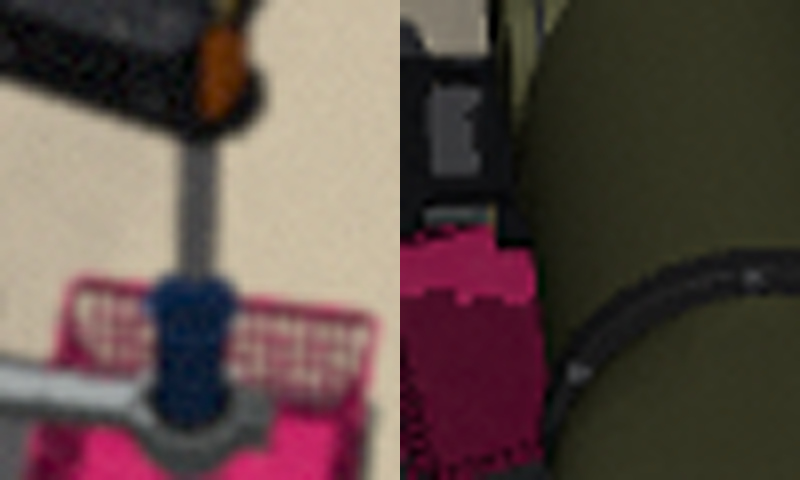

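In the scene view the shaft (centre column about 195 in the crop) lies within 0.3 px of the mouth's centre (193), and its tip is just above the rim. I'll descend slowly and watch the forces.

>>> carry_out --pt "0 0 -0.005 0 0 0 0.015" --pt "0 0 -0.005 0 0 0 0.015" --pt "0 0 -0.005 0 0 0 0.015" --pt "0 0 -0.004 0 0 0 0.015" --pt "0 0 -0.003 0 0 0 0.015" --pt "0 0 -0.003 0 0 0 0.015" --pt "0 0 0 0 0 0 0.015"

```text
time_s: 6.3
tool_pos: [0.5161, -0.0185, 0.2723]
eef_rot: [3.141, 0.0, -0.001]
ft_force: [0.0, 0.2, -1.5]
grip_width: 0.0234
gripper_force: 39.6
```

>>> carry_out --pt "0 0 -0.003 0 0 0 0.015" --pt "0 0 -0.003 0 0 0 0.015" --pt "0 0 0 0 0 0 0.015"

```text
time_s: 6.6
tool_pos: [0.5161, -0.0185, 0.2664]
eef_rot: [3.141, 0.0, -0.001]
ft_force: [-0.2, 0.7, -1.5]
grip_width: 0.0238
gripper_force: 39.6
```

>>> carry_out --pt "0 0 -0.003 0 0 0 0.015" --pt "0 0 -0.002 0 0 0 0.015" --pt "0 0 0 0 0 0 0.015"

```text
time_s: 6.9
tool_pos: [0.5161, -0.0185, 0.2614]
eef_rot: [3.141, 0.0, -0.001]
ft_force: [0.0, 0.2, -1.9]
grip_width: 0.0238
gripper_force: 39.6
```

>>> carry_out --pt "0 0 -0.003 0 0 0 0.015" --pt "0 0 -0.003 0 0 0 0.015" --pt "0 0 -0.003 0 0 0 0.015" --pt "0 0 0 0 0 0 0.015"

```text
time_s: 7.3
tool_pos: [0.5164, -0.0185, 0.2525]
eef_rot: [3.142, 0.0, -0.0]
ft_force: [-1.2, 0.0, -0.9]
grip_width: 0.0236
gripper_force: 39.6
```

>>> carry_out --pt "0 0 -0.003 0 0 0 0.015" --pt "0 0 -0.003 0 0 0 0.015" --pt "0 0 -0.003 0 0 0 0.015" --pt "0 0 -0.003 0 0 0 0.015"

```text
time_s: 7.7
tool_pos: [0.5171, -0.0185, 0.2414]
eef_rot: [3.142, 0.0, 0.003]
ft_force: [-0.9, 0.3, 5.7]
grip_width: 0.0239
gripper_force: 39.5
```

>>> carry_out --pt "0 0 -0.003 0 0 0 0.015" --pt "0 0 -0.003 0 0 0 0.015" --pt "0 0 -0.003 0 0 0 0.015" --pt "0 0 -0.003 0 0 0 0.015"

```text
time_s: 8.1
tool_pos: [0.517, -0.0185, 0.2293]
eef_rot: [3.142, 0.0, 0.003]
ft_force: [-0.1, -0.5, 5.3]
grip_width: 0.024
gripper_force: 39.5
```

>>> carry_out --pt "0 0 -0.003 0 0 0 0.015" --pt "0 0 -0.003 0 0 0 0.015" --pt "0 0 -0.003 0 0 0 0.015" --pt "0 0 -0.003 0 0 0 0.015" --pt "0 0 -0.003 0 0 0 0.015"

```text
time_s: 8.6
tool_pos: [0.517, -0.0185, 0.2143]
eef_rot: [-3.142, -0.0, -0.003]
ft_force: [0.0, 0.5, 4.9]
grip_width: 0.024
gripper_force: 39.5
```

>>> carry_out --pt "0 0 -0.002 0 0 0 0.015" --pt "0 0 -0.002 0 0 0 0.015" --pt "0 0 -0.002 0 0 0 0.015" --pt "0 0 0 0 0 0 0.015"

```text
time_s: 9.0
tool_pos: [0.5168, -0.0185, 0.2081]
eef_rot: [3.142, 0.0, 0.002]
ft_force: [-0.9, -0.0, 3.6]
grip_width: 0.0239
gripper_force: 39.5
```

>>> carry_out --pt "0 0 -0.0015 0 0 0 0.015" --pt "0 0 -0.0015 0 0 0 0.015" --pt "0 0 -0.0015 0 0 0 0.015" --pt "0 0 0 0 0 0 0.015"

```text
time_s: 9.4
tool_pos: [0.5167, -0.0185, 0.2035]
eef_rot: [3.142, 0.0, 0.001]
ft_force: [-0.2, 0.3, 5.2]
grip_width: 0.0239
gripper_force: 39.6
```

>>> carry_out --pt "0 0 -0.001 0 0 0 0.015" --pt "0 0 -0.001 0 0 0 0.015" --pt "0 0 0 0 0 0 0.015"

```text
time_s: 9.7
tool_pos: [0.5165, -0.0185, 0.2014]
eef_rot: [3.142, 0.0, 0.001]
ft_force: [0.2, -0.7, 4.6]
grip_width: 0.0238
gripper_force: 39.6
```

>>> carry_out --pt "0 0 -0.001 0 0 0 0.015" --pt "0 0 -0.001 0 0 0 0.015" --pt "0 0 0 0 0 0 0.015"

```text
time_s: 10.0
tool_pos: [0.5158, -0.0185, 0.1986]
eef_rot: [3.141, 0.0, -0.002]
ft_force: [-0.0, -0.2, -1.6]
grip_width: 0.0236
gripper_force: 39.6
```

>>> carry_out --pt "0 0 -0.001 0 0 0 0.015" --pt "0 0 -0.001 0 0 0 0.015" --pt "0 0 0 0 0 0 0.015"

```text
time_s: 10.3
tool_pos: [0.5161, -0.0185, 0.1969]
eef_rot: [3.141, 0.0, -0.001]
ft_force: [0.3, -0.3, -1.2]
grip_width: 0.0241
gripper_force: 39.6
```

Battery released; next, contact at collar.

>>> carry_out --pt "0 0 -0.001 0 0 0 0.015" --pt "0 0 -0.001 0 0 0 0.015" --pt "0 0 0 0 0 0 0.015"

```text
time_s: 10.6
tool_pos: [0.5165, -0.0185, 0.1959]
eef_rot: [3.142, 0.0, 0.001]
ft_force: [-1.5, 1.0, 6.4]
grip_width: 0.0235
gripper_force: 39.5
```

>>> carry_out --pt "0 0 -0.0005 0 0 0 0.015" --pt "0 0 0 0 0 0 0.015" --pt "0 0 0 0 0 0 0.015"

```text
time_s: 10.9
tool_pos: [0.5166, -0.0185, 0.1957]
eef_rot: [3.142, 0.0, 0.002]
ft_force: [-2.3, 0.7, 7.6]
grip_width: 0.0239
gripper_force: 39.5
```

>>> carry_out --pt "0 0 -0.001 0 0 0 0.015" --pt "0 0 0 0 0 0 0.015" --pt "0 0 0 0 0 0 0.015" --pt "0 0 0 0 0 0 0.015" --pt "0 0 0 0 0 0 0.015"

```text
time_s: 11.4
tool_pos: [0.5168, -0.0184, 0.1951]
eef_rot: [-3.142, 0.0, -0.003]
ft_force: [-2.4, -1.1, 11.8]
grip_width: 0.0237
gripper_force: 39.5
```

```bash
python3 - <<'E'
from h import *
s=ctrl.grab_frame('scene')[:,:,::-1];t=ctrl.grab_frame('top')[:,:,::-1]
print(ctrl.sense()['tool_pos'],ctrl.sense()['ft_force'])
cv2.imwrite('pics/b.png',np.hstack([crop('',s,295,130,80,120,5),crop('',t,285,165,80,120,5)]))
E
```

```text
[ 0.51677407 -0.0184412   0.19515159] [-1.62973413  0.9937635  12.63424841]
```

View pics/b.png

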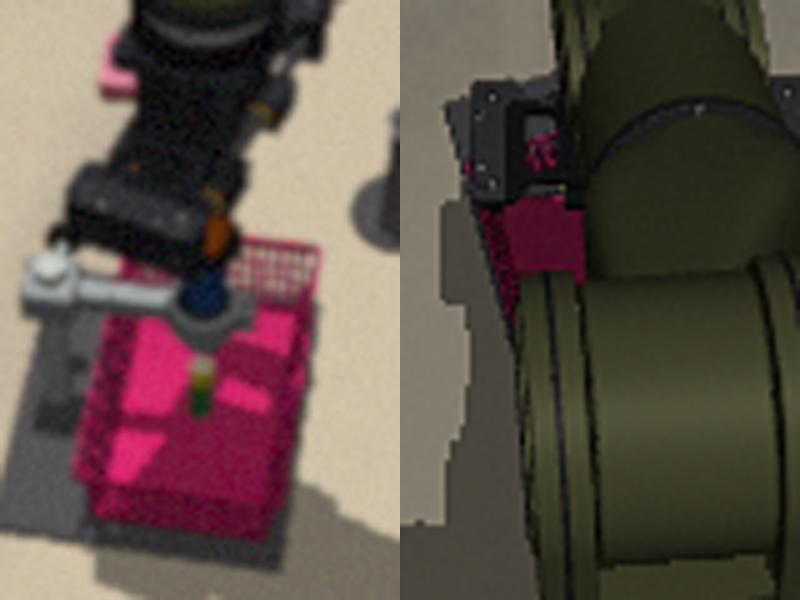

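The green and yellow battery lies in the basket at about (335,208) in the scene view, and the collar is seated on the mouth at about 13 N. Now I'll draw the rod out.

>>> carry_out --pt "0 0 0.004 0 0 0 0.015" --pt "0 0 0.01 0 0 0 0.015" --pt "0 0 0.015 0 0 0 0.015" --pt "0 0 0.018 0 0 0 0.015" --pt "0 0 0.018 0 0 0 0.015" --pt "0 0 0.018 0 0 0 0.015" --pt "0 0 0.018 0 0 0 0.015" --pt "0 0 0.017 0 0 0 0.015" --pt "0 0 0 0 0 0 0.015" --pt "0 0 0 0 0 0 0.015"

```text
time_s: 12.5
tool_pos: [0.5161, -0.0185, 0.3116]
eef_rot: [3.141, 0.0, -0.0]
ft_force: [-0.3, 0.3, -2.0]
grip_width: 0.0238
gripper_force: 39.6
```

>>> carry_out --pt "-0.004 -0.015 0 0 0 0 0.015" --pt "-0.007 -0.026 0 0 0 0 0.015" --pt "-0.008 -0.03 0 0 0 0 0.015" --pt "-0.008 -0.03 0 0 0 0 0.015" --pt "-0.008 -0.03 0 0 0 0 0.015" --pt "-0.008 -0.03 0 0 0 0 0.015" --pt "-0.007 -0.026 0 0 0 0 0.015" --pt "-0.005 -0.019 0 0 0 0 0.015" --pt "0 0 0 0 0 0 0.015" --pt "0 0 0 0 0 0 0.015"

```text
time_s: 13.5
tool_pos: [0.4604, -0.2247, 0.3109]
eef_rot: [-3.141, 0.002, 0.003]
ft_force: [-0.1, 1.0, -1.1]
grip_width: 0.0237
gripper_force: 39.6
```

>>> carry_out --pt "0 0 -0.03 0 0 0 0.015" --pt "0 0 -0.03 0 0 0 0.015" --pt "0 0 -0.02 0 0 0 0.015" --pt "0 0 -0.01 0 0 0 0.015" --pt "0 0 0 0 0 0 0.015" --pt "0 0 0 0 0 0 0.015" --pt "0 0 0 0 0 0 0.015"

```text
time_s: 14.2
tool_pos: [0.4622, -0.2246, 0.2228]
eef_rot: [3.141, 0.001, 0.004]
ft_force: [0.5, -0.0, -0.3]
grip_width: 0.0238
gripper_force: 39.6
```

>>> carry_out --pt "0 0 -0.01 0 0 0 0.015" --pt "0 0 -0.004 0 0 0 0.015" --pt "0 0 0 0 0 0 0.015" --pt "0 0 0 0 0 0 0.015"

```text
time_s: 14.6
tool_pos: [0.4612, -0.2245, 0.2076]
eef_rot: [-3.142, -0.0, 0.0]
ft_force: [-0.0, 0.1, -1.3]
grip_width: 0.0239
gripper_force: 39.6
```

>>> carry_out --pt "0 0 -0.006 0 0 0 0.015" --pt "0 0 -0.006 0 0 0 0.015" --pt "0 0 -0.006 0 0 0 0.015" --pt "0 0 -0.006 0 0 0 0.015" --pt "0 0 0 0 0 0 0.015"

```text
time_s: 15.1
tool_pos: [0.4608, -0.2242, 0.1827]
eef_rot: [-3.141, -0.0, 0.003]
ft_force: [-0.1, 0.5, -1.1]
grip_width: 0.0239
gripper_force: 39.6
```

>>> carry_out --pt "0 0 -0.01 0 0 0 0.015" --pt "0 0 -0.012 0 0 0 0.015" --pt "0 0 -0.012 0 0 0 0.015" --pt "0 0 -0.01 0 0 0 0.015" --pt "0 0 -0.008 0 0 0 0.015" --pt "0 0 -0.004 0 0 0 0.015" --pt "0 0 0 0 0 0 0.015" --pt "0 0 0 0 0 0 0.015"

```text
time_s: 15.9
tool_pos: [0.4615, -0.2246, 0.1279]
eef_rot: [3.141, 0.0, 0.001]
ft_force: [0.6, 0.1, -1.7]
grip_width: 0.0237
gripper_force: 39.6
```

>>> carry_out --pt "0 0 -0.004 0 0 0 0.015" --pt "0 0 -0.003 0 0 0 0.015" --pt "0 0 -0.002 0 0 0 0.015" --pt "0 0 -0.0015 0 0 0 0.015" --pt "0 0 0 0 0 0 0.015" --pt "0 0 0 0 0 0 0.015"

```text
time_s: 16.5
tool_pos: [0.4614, -0.2245, 0.1172]
eef_rot: [3.141, 0.0, 0.0]
ft_force: [-0.3, -0.4, -2.2]
grip_width: 0.0242
gripper_force: 39.6
```

>>> carry_out --pt "0 0 -0.001 0 0 0 0.015" --pt "0 0 0 0 0 0 0.015" --pt "0 0 0 0 0 0 0.015"

```text
time_s: 16.8
tool_pos: [0.4613, -0.2245, 0.1163]
eef_rot: [3.141, 0.0, 0.0]
ft_force: [0.7, 1.4, -0.2]
grip_width: 0.0236
gripper_force: 39.6
```

>>> carry_out --pt "0 0 -0.0007 0 0 0 0.015" --pt "0 0 0 0 0 0 0.015" --pt "0 0 0 0 0 0 0.015"

```text
time_s: 17.1
tool_pos: [0.4614, -0.2245, 0.1158]
eef_rot: [3.141, 0.0, 0.001]
ft_force: [0.4, -0.3, 4.2]
grip_width: 0.0239
gripper_force: 39.5
```

Seated. Release gently, then retreat straight up.

>>> carry_out --pt "0 0 0 0 0 0 0.03" --pt "0 0 0 0 0 0 0.04" --pt "0 0 0 0 0 0 0.06" --pt "0 0 0 0 0 0 0.06" --pt "0 0 0 0 0 0 0.06" --pt "0 0 0 0 0 0 0.06"

```text
time_s: 17.7
tool_pos: [0.4613, -0.2245, 0.1155]
eef_rot: [3.142, 0.0, 0.0]
ft_force: [0.2, -0.4, -0.8]
grip_width: 0.06
gripper_force: 0.0
```

>>> carry_out --pt "0 0 0.01 0 0 0 0.06" --pt "0 0 0.02 0 0 0 0.06" --pt "0 0 0.03 0 0 0 0.06" --pt "0 0 0.03 0 0 0 0.06" --pt "0 0 0.03 0 0 0 0.06" --pt "0 0 0.03 0 0 0 0.06" --pt "-0.01 -0.03 0 0 0 0 0.06" --pt "-0.02 -0.03 0 0 0 0 0.06" --pt "-0.02 -0.04 0 0 0 0 0.06" --pt "-0.02 -0.04 0 0 0 0 0.06"

```text
time_s: 18.7
tool_pos: [0.3906, -0.3654, 0.2665]
eef_rot: [3.141, 0.002, 0.001]
ft_force: [0.4, -0.1, 0.1]
grip_width: 0.0601
gripper_force: 0.0
```

>>> carry_out --pt "-0.02 -0.04 0 0 0 0 0.06" --pt "-0.02 -0.04 0 0 0 0 0.06" --pt "-0.02 -0.04 0 0 0 0 0.06" --pt "0 0 0 0 0 0 0.06" --pt "0 0 0 0 0 0 0.06" --pt "0 0 0 0 0 0 0.06"

```text
time_s: 19.3
tool_pos: [0.3323, -0.4832, 0.2658]
eef_rot: [-3.141, -0.003, -0.001]
ft_force: [0.3, 0.0, 0.2]
grip_width: 0.0601
gripper_force: 0.0
```

```bash
python3 - <<'E'
from h import *
s=ctrl.grab_frame('scene')[:,:,::-1];t=ctrl.grab_frame('top')[:,:,::-1]
s0=cv2.imread('pics/scene0.png')
cv2.imwrite('pics/e.png',np.vstack([np.hstack([crop('',s,290,125,130,100,3),crop('',s0,290,125,130,100,3)]),np.hstack([crop('',t,290,160,130,90,3),crop('',cv2.imread('pics/top0.png'),290,160,130,90,3)])]))
E
```

```text
(no output)
```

View pics/e.png

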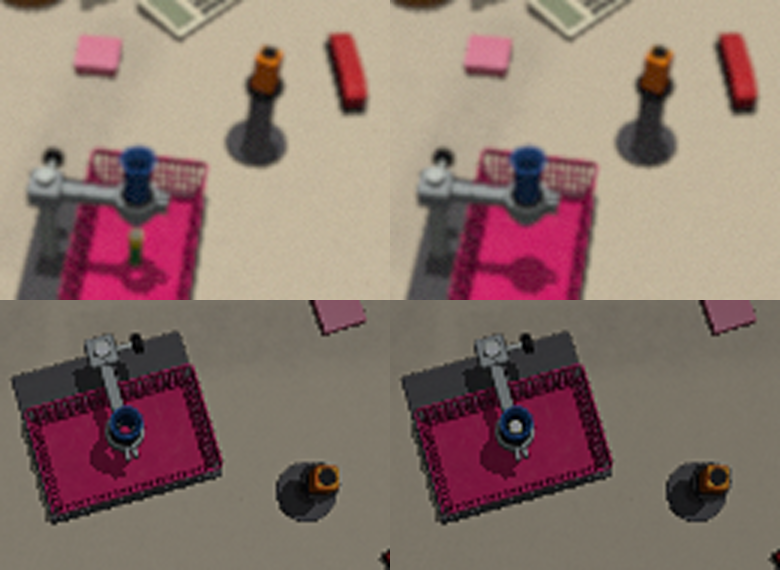

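The after (left) and before (right) views match. The rod stands in its holder on its collar, the barrel is empty with the battery in the basket (about (335,208) in scene), and the other items shown are unmoved.

```bash
python3 -c "
from workcell import ctrl
print(ctrl.job_done())"
```

```text
the job is handed in; nothing more can be done
None
```

The battery is out of the barrel and in the basket, the collar sat on the mouth at about 13 N, the rod is back in its holder on its collar, and the job was handed in at about 19 s; no verdict was returned.

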